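# Sweep offcuts off the lathe bed with the bench brush

## Task

Draw the bench brush out from under the plywood riser, set it down on the open bench well clear of the riser, bristles down, and let go; then take it again by its handle. Reaching in under the tool rest with the brush, sweep the three wooden offcuts along the lathe bed and off its end into the steel bin, without touching the offcuts with the gripper. Then lay the brush on the bench top, bristles down, leaving the wrench, the tin, the hammer and the sanding block where they are.

Things in the scene. Friction and masses are not known exactly. Their poses are not given: they have to be found in the camera images.
- brush: Wooden bench brush, black bristles, 222 mm long. Origin at bristle-tip level under the head's middle; +x handle to head, +z up. Head x -60 to 60, bristles 38 wide (y), z 0 to 42, wooden block on top 40 wide, z 40 to 62 mm. Handle x -162 to -60, 24 wide, z 40 to 62 mm. 160 g, balances within the head: stands on its bristles, handle in the air. Starts with its handle under the riser, head outside.
- brush_grip (a point): Middle of the brush's handle, at (-110, 0, 51) mm in the brush's frame; same axes.
- riser: Fixed low plywood riser (a small shelf) on the bench, 130 mm deep (x), 180 mm wide (y), 84 mm high, roof 12 mm thick, side walls 14 mm, closed back; open mouth towards its -x side. Origin on the bench under its middle; the mouth is at x = -65 mm. The brush comes out along the riser's -x.
- bed: Fixed grey lathe bed, flat top 120 mm above the bench, 140 mm wide (x -70 to 70 mm), from its tail end at y = 0 along its -y for 1.2 m to the headstock. Origin on the bench under the middle of its tail end.
- rest_bar (a point): Steel tool rest fixed on the bed. Point: middle of the underside of its level bar, 115 mm above the bed top at (0, -250) mm in the bed's frame, axes as the bed's. Bar 18 mm wide (x), 20 mm high, 380 mm long (bed y -440 to -60 mm), over the middle of the bed; its foot (100 mm wide) and post stand on the bed at bed y -440 to -370 mm.
- bed_end (a point): Middle of the tail-end edge of the bed's flat top, where the offcuts go over; axes as the bed's (+y out over the bin).
- bin: Fixed open steel bin right against the bed's tail end, 200 mm (x) by 220 mm (y) and 85 mm high, walls 4 mm; its rim is 35 mm below the bed top. Origin on the bench under its middle; axes as the bed's.
- scrap_block: Offcut: light wooden block 70 x 34 x 30 mm (x, y, z), about 45 g, flat on the bed. Origin in its middle.
- scrap_disc: Offcut: wooden disc 60 mm in diameter, 28 mm thick, about 50 g, flat on the bed. Origin in its middle.
- scrap_wedge: Offcut: dark stepped wooden block 66 mm long (x), 36 mm wide at one half and 30 mm at the other, 36 mm high, about 50 g, on the bed. Origin in its middle.
- wrench: Bystander: steel wrench 170 mm long lying on the bench in front of the bed; origin under its middle.
- tin: Bystander: steel tin 80 mm in diameter, 60 mm high, in front of the bed; origin under its middle.
- mallet: Bystander: hammer 200 mm long lying at the back left; origin under its middle.
- sanding_block: Bystander: cork sanding block 110 x 60 x 35 mm beside the riser; origin under its middle.
Not all that is in view belongs to the job. Leave any red look-alike of the scrap_block alone.

How it is judged:
On the way, in this order (a step that is already met when the one before it is completed fails the run):
1. the brush stands on the bench, bristles down, clear of the riser (middle of its handle over 130 mm from the riser's middle), and is let go (height (world z) of brush below 0.015 m and angle between brush's own z axis and vertical below 0.15 rad and linear speed of brush below 0.02 m/s and horizontal distance between brush_grip and riser above 0.13 m and contact force between the fingers and brush below 0.05 N), for 0.2 s.
2. the brush is taken up by its handle (gripper within 60 mm of the handle's middle), 40 mm off the bench or more (distance between the grasp point and brush_grip below 0.06 m and contact force between the fingers and brush above 0.5 N and height (world z) of brush above 0.04 m), for 0.2 s.
3. all three offcuts are in the bin while the brush is still held by its handle (x of scrap_block in the frame of bin between -0.097 and 0.097 m and y of scrap_block in the frame of bin between -0.108 and 0.108 m and z of each of scrap_block, scrap_disc, scrap_wedge in the frame of bin below 0.095 m and x of scrap_disc in the frame of bin between -0.097 and 0.097 m and y of scrap_disc in the frame of bin between -0.108 and 0.108 m and x of scrap_wedge in the frame of bin between -0.097 and 0.097 m and y of scrap_wedge in the frame of bin between -0.108 and 0.108 m and distance between the grasp point and brush_grip below 0.06 m and contact force between the fingers and brush above 0.5 N), for 0.2 s.
At the end, for the whole second after the job is handed in: All three offcuts rest inside the bin (middles within its walls, at most 95 mm above the bench); the brush stands still, released, bristles down on the bench top: bristle level within 15 mm of it, tilt under 0.15 rad, middle of the handle over 130 mm from the riser's middle (x of scrap_block in the frame of bin between -0.097 and 0.097 m and y of scrap_block in the frame of bin between -0.108 and 0.108 m and z of each of scrap_block, scrap_disc, scrap_wedge in the frame of bin below 0.095 m and x of scrap_disc in the frame of bin between -0.097 and 0.097 m and y of scrap_disc in the frame of bin between -0.108 and 0.108 m and x of scrap_wedge in the frame of bin between -0.097 and 0.097 m and y of scrap_wedge in the frame of bin between -0.108 and 0.108 m and height (world z) of brush below 0.015 m and angle between brush's own z axis and vertical below 0.15 rad and linear speed of brush below 0.02 m/s and horizontal distance between brush_grip and riser above 0.13 m and linear speed of each of scrap_block, scrap_disc, scrap_wedge below 0.03 m/s); the robot touches nothing.
It fails at once if the gripper touches an offcut (over 1 N) (contact force between the fingers and scrap_block above 1 N or contact force between the fingers and scrap_disc above 1 N or contact force between the fingers and scrap_wedge above 1 N).
It fails at once if the wrench, tin, hammer or sanding block is moved by more than 30 mm (distance of any of wrench, tin, mallet, sanding_block from where it was at the start of the episode above 0.03 m).
It also fails if it takes over 70 s, if anything falls off the work surface, if the arm or the gripper's body presses on something with over 40 N, if the wrist force passes 120 N, or if a joint passes its speed limit or range.

## Robot

A 6-joint arm with a two-finger parallel gripper is mounted at the origin on the work surface. World frame = base frame: x ahead of the robot, y to its left, z up, the work surface at z = 0. Lengths are in m, angles in rad, forces in N, time in s.
With the tool pointing down it reaches from about 0.375 to 0.975 m from the base axis. Payload 3.8 kg.
Tool frame: the origin (TCP) lies at the very end of the fingers, on their centre line; the grasp point (between the pads) lies 19 mm behind it (robot.grasp_offset is the distance from the TCP to the grasp point, in m); z points along the fingers, y is the line along which they close (so a half turn about z gives the same grasp; the last joint's range is limited). The gripper opens to 88 mm and grips with 3 to 60 N. Pads are 18 mm wide; open, the fingers measure 123 mm over their backs; the gripper's body (75 mm by 187 mm) begins 45 mm behind the grasp point.
Start: joints at [-1.283, 0.264, 1.604, -0, 1.274, -0.037], TCP at [0.215, -0.64, 0.239] pointing down, gripper open.
Joint ranges: [-2.63, 2.63], [-0.94, 2.18], [0.31, 2.57], [-1.31, 4.45], [0, 2.66], [-2.55, 2.55]. Speed limits (rad/s): [2.57, 2.57, 3.14, 3.14, 3.14, 3.14].

## Interface

Orientations are given as [roll, pitch, yaw] about the fixed x, y, z axes, in that order (R = Rz(yaw) Ry(pitch) Rx(roll)).
In Python, from rig import robot, cams gives the robot as it stands.
- The arm moves only by the tool drive_tool, never from a script. Its argument "commands" is text: rows parted by semicolons, each of 5 numbers parted by spaces: the shift along the tool's x, y, z in cm, then the turn about the tool's z in rad, then the opening, from 0 (shut) to 1 (fully open). In form: tx ty tz turn jaw; .... A call has 1 to 8 rows; each row shifts and turns the commanded pose from where the row before left it, along the tool's axes as they then stand; what a row does not reach is not made up. A row lasts 1/12 s, in which the tool goes at most 41.7 mm and 7.16 degrees, less where a joint would pass 70% of its speed; a pose out of reach is approached as far as the arm can. A call is refused whole if a number of a shift passes 4.17 or a number of a turn 0.125, either way. A call with a gripper value outside its range is refused whole. The fingers move at their own pace and stop on an object; "newtons" is the grip in N (left out, the last holds). Time passes only in rows, so rows that do not move let the fingers close. It gives the time, the measured TCP pose, the force, the opening and the grip force at its end, in the units of the state.
- robot.sense(): the state, without advancing time (a new reading comes with each control period).
- cams.capture(name): name is "scene" or "top"; returns the picture (420x560x3 uint8, red, green, blue); there is no depth.
- cams.camera_info(name): a dict with "intrinsics" (3x3 intrinsics, pixels), "camera_from_world" (4x4, takes a point from world to camera coordinates). Camera axes: x right, y up, looking along -z (the intrinsics and any distortion apply to the point x, -y, -z); pixel columns grow to the right and rows downward; lengths in m; the calibration is good to about 2 mm. A picture is of the moment at which its call begins. camera_info takes no time and is no camera call.
- robot.hand_in(): hands the job in; it is judged then, once.
The state is a dict: "t": time; "q": joint angles; "qd": joint speeds; "joint_efforts": joint torques, N m; "tcp_pos": TCP position; "eef_rot": TCP orientation; "contact_force": force on the tool from outside, world axes, zero at the start; "torque": the same for the moment, N m; "width": opening from 0.0 (shut) to 1.0 (fully open); "grasp_force": force on a finger pad.
Only numpy, scipy, OpenCV 4.12 (cv2) and the standard library are available. Lean on these libraries where they do the work, as an engineer would, in place of code of your own. Each camera call takes 0.05 s, during which the arm holds its last target. There are 200 camera calls.

## Working session

There is one attempt and no reset: what is moved stays moved. The work goes in short steps, Python scripts to look and compute and a tool call to move; the robot and the scene stay as the last step left them, time stands still between calls to the robot, and variables do not carry over. Pictures are saved under pics/ and viewed, at most 10 in all, crops included, and the job is handed in when it is done.

Besides the shell and the picture viewer there is one more tool, called after "Call:" as name(argument=value, ...) on one line, values as JSON. drive_tool: Moves the arm, as the interface text tells. Its arguments: {"type":"object","properties":{"commands":{"type":"string"},"newtons":{"type":"number"}},"required":["commands"]}

```bash
mkdir -p pics; cat > h.py <<'E'
import numpy as np,cv2
from rig import robot,cams
def ray(cam,u,v):
    i=cams.camera_info(cam);K=np.array(i["intrinsics"]);T=np.array(i["camera_from_world"])
    d=np.linalg.inv(K)@[u,v,1];d=np.array([d[0],-d[1],-d[2]])
    return -T[:3,:3].T@T[:3,3],T[:3,:3].T@d
def onz(cam,u,v,z):
    o,d=ray(cam,u,v);return o+d*(z-o[2])/d[2]
def proj(cam,p):
    i=cams.camera_info(cam);K=np.array(i["intrinsics"]);T=np.array(i["camera_from_world"])
    c=T[:3,:3]@p+T[:3,3];q=K@[c[0],-c[1],-c[2]];return q[:2]/q[2]
E
python3 - <<'E'
from h import *
for n in("scene","top"):
    im=cams.capture(n);cv2.imwrite(f"pics/{n}0.png",cv2.resize(im[...,::-1],(784,588),interpolation=cv2.INTER_CUBIC));np.save(f"pics/{n}0.npy",im)
    i=cams.camera_info(n);print({k:np.round(v,3).tolist() if not isinstance(v,str) else v for k,v in i.items()})
    print(np.round(ray(n,280,210)[0],3))
print(robot.sense())
E
```

```text
{'intrinsics': [[502.934, 0.0, 274.756], [0.0, 502.934, 217.874], [0.0, 0.0, 1.0]], 'camera_from_world': [[-0.766, 0.643, 0.003, 0.43], [-0.359, -0.432, 0.827, 0.078], [0.533, 0.633, 0.562, -1.802], [0.0, 0.0, 0.0, 1.0]]}
[1.318 0.898 0.947]
{'intrinsics': [[476.409, 0.0, 278.027], [0.0, 476.409, 203.866], [0.0, 0.0, 1.0]], 'camera_from_world': [[-0.007, -1.0, 0.004, 0.021], [0.995, -0.007, 0.097, -0.574], [-0.097, 0.004, 0.995, -1.361], [0.0, 0.0, 0.0, 1.0]]}
[0.439 0.023 1.41 ]
{'t': 0.1, 'q': array([-1.28291783e+00,  2.64695663e-01,  1.60521985e+00, -8.02494313e-06,
        1.27368784e+00, -3.69099404e-02]), 'qd': array([ 5.51670957e-05, -2.33401940e-03, -2.11245645e-03,  6.46435172e-04,
       -6.03805427e-04,  1.47373970e-03]), 'joint_efforts': array([ 5.65433529e-04, -5.03615928e+01, -3.58072257e+01,  7.30714062e-02,
        2.32611399e-02, -4.21370339e-05]), 'tcp_pos': array([ 0.21520819, -0.63910782,  0.23750997]), 'eef_rot': array([-3.13958305e+00, -6.65343516e-05,  3.24790722e-01]), 'contact_force': array([ 0.20867796, -0.15376912, -0.35090641]), 'torque': array([0.013255  , 0.00265095, 0.02137422]), 'grasp_force': 0.0, 'width': 0.9981811967314995}
```

View pics/scene0.png

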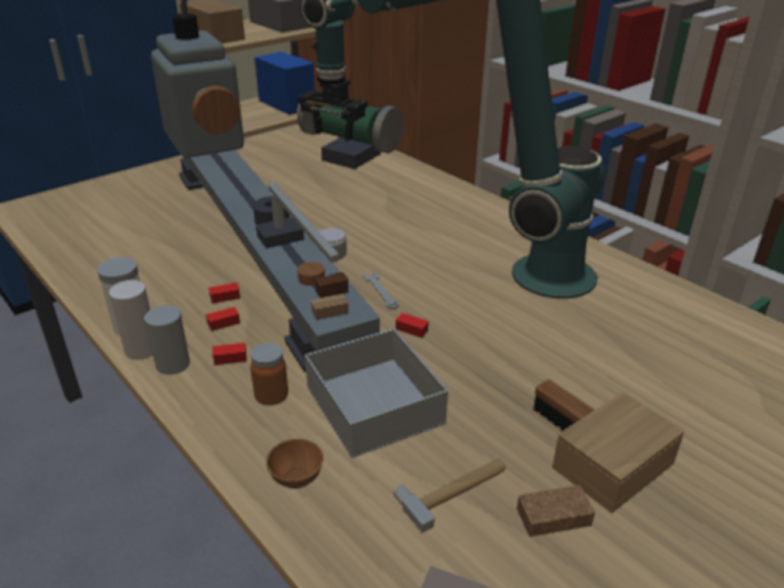

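View pics/top0.png

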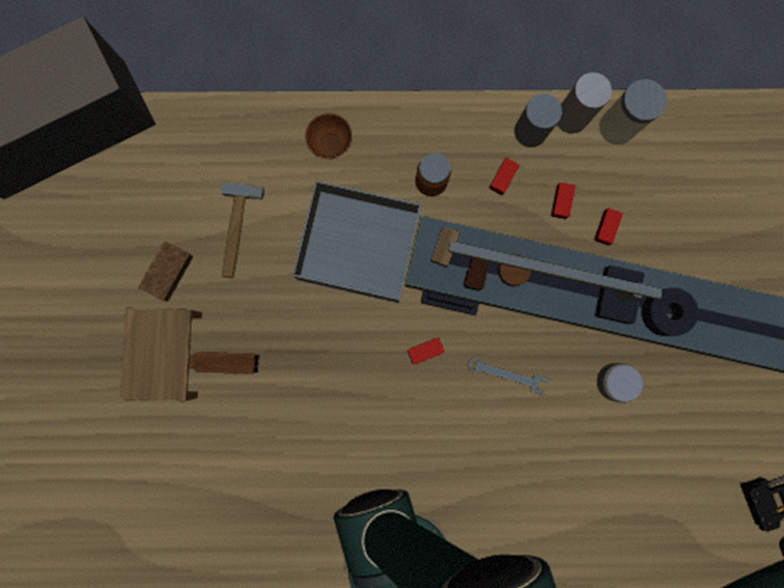

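The top view (784×588) shows the riser at about (157,354), with its mouth to the right. The brush head is at (230,362), the bed's tail end runs from (418,215) to (407,285), and the bin is at (357,242). Block, wedge and disc are at (445,246), (477,273) and (515,272), under the bar that runs from (452,248) to (660,293). The red look-alikes, wrench and tin are off the bed.

```bash
cat > m.py <<'E'
from h import *
im=np.load("pics/top0.npy");s=np.load("pics/scene0.npy")
hsv=cv2.cvtColor(im,cv2.COLOR_RGB2HSV)
for n,(u,v) in dict(brush=(230,362),wood=(150,354),bed=(430,262),bed2=(700,325),block=(440,246),wedge=(477,273),disc=(515,272),bench=(300,450),bar=(560,270),bin=(350,240),handle=(197,362)).items():
    print(n,hsv[int(v/1.4),int(u/1.4)])
def rects(mask,z,box,amin=60):
    x0,y0,x1,y1=[int(a/1.4) for a in box];m=np.zeros_like(mask);m[y0:y1,x0:x1]=mask[y0:y1,x0:x1]
    for c in cv2.findContours(m,cv2.RETR_EXTERNAL,cv2.CHAIN_APPROX_NONE)[0]:
        if cv2.contourArea(c)<amin: continue
        b=cv2.boxPoints(cv2.minAreaRect(c))
        w=np.array([onz("top",*p,z)[:2] for p in b]);e=w[1]-w[0];f=w[2]-w[1]
        print("  area",cv2.contourArea(c),"ctr",w.mean(0).round(3),"sides",np.linalg.norm(e).round(3),np.linalg.norm(f).round(3),"ang",np.degrees(np.arctan2(e[1],e[0])).round(1),np.degrees(np.arctan2(f[1],f[0])).round(1))
H,S,V=[hsv[...,i].astype(int) for i in range(3)]
red=((H<12)&(S>100)).astype(np.uint8)*255
print("brush");rects(red,.062,(180,330,280,400))
print("wedge/disc");rects(red,.152,(420,220,560,310),20)
wood=((H<22)&(S>60)).astype(np.uint8)*255
print("block");rects(wood,.15,(425,220,475,275),20)
# bed edges by fitted grey boundary
g=((S<75)).astype(np.uint8)*255
cv2.imwrite("pics/g.png",g)
for n,pts,z in [("bedend",[(419,216),(407,286)],.12),("bedfar",[(784,292)],.12),("bednear",[(784,373),(480,302)],.12),("bar",[(452,248),(660,293)],.255),("riser",[(128,308),(190,309),(189,400),(121,400)],.084),("bin",[(317,183),(418,206),(400,301),(295,276)],.085),("tin",[(622,383)],.06),("wrench",[(470,362),(545,385)],.01),("binfloor",[(302,275)],.085)]:
    print(n,[onz("top",u/1.4,v/1.4,z)[:2].round(3).tolist() for u,v in pts])
E
python3 m.py
```

```text
brush [ 12 144  69]
wood [ 18 104  96]
bed [104  51  75]
bed2 [103  57  80]
block [ 16 109  82]
wedge [ 10 159  45]
disc [ 10 144  78]
bench [ 19  90 110]
bar [102  42 103]
bin [102  43 102]
handle [ 12 149  65]
brush
wedge/disc
  area 194.0 ctr [ 0.584 -0.147] sides 0.059 0.034 ang -15.0 -104.6
block
  area 28.0 ctr [ 0.6   -0.136] sides 0.013 0.03 ang -90.4 178.9
  area 265.0 ctr [ 0.637 -0.089] sides 0.072 0.034 ang -19.0 -109.1
  area 41.0 ctr [ 0.683 -0.116] sides 0.056 0.011 ang -90.4 178.9
bedend [[0.702, -0.042], [0.564, -0.017]]
bedfar [[0.548, -0.751]]
bednear [[0.391, -0.74], [0.532, -0.158]]
bar [[0.617, -0.092], [0.536, -0.453]]
riser [[0.527, 0.537], [0.525, 0.414], [0.346, 0.412], [0.347, 0.545]]
bin [[0.778, 0.162], [0.73, -0.042], [0.538, -0.004], [0.589, 0.205]]
tin [[0.371, -0.449]]
wrench [[0.415, -0.15], [0.366, -0.306]]
binfloor [[0.591, 0.191]]
```

```bash
cat > plan.py <<'E'
import sys
from h import *
def plan(x,y,z,yaw,step=.04):
    s=robot.sense();p=s["tcp_pos"];a=s["eef_rot"][2];d=np.array([x,y,z])-p;dy=(yaw-a+np.pi)%(2*np.pi)-np.pi
    n=max(1,int(np.ceil(max(np.linalg.norm(d)/step,abs(dy)/.12))))
    print("at",p.round(4),"yaw",round(a,3),"rp",s["eef_rot"][:2].round(3),"t",round(s["t"],2),"w",round(s["width"],3),"n",n)
    r=[]
    for i in range(n):
        b=a+dy*i/n;q=d/n*100;t=np.array([np.cos(b)*q[0]+np.sin(b)*q[1],np.sin(b)*q[0]-np.cos(b)*q[1],-q[2]])
        r.append("%.2f %.2f %.2f %.3f"%(*t,-dy/n))
    for i in range(0,n,8):print("; ".join(r[i:i+8]))
if __name__=="__main__":plan(*map(float,sys.argv[1:]))
E
cat > m2.py <<'E'
exec(open("m.py").read().split("for n,(u,v)")[0])
exec("def rects"+open("m.py").read().split("def rects")[1].split("red=")[0])
b=((H<=14)&(S>120)).astype(np.uint8)*255
b=cv2.morphologyEx(b,cv2.MORPH_OPEN,np.ones((3,3)))
print("brush");rects(b,.062,(180,330,280,400))
print("disc etc");rects(b,.15,(420,220,560,310),20)
ys,xs=np.where(b[230:290,130:190]>0)
# columns profile of brush
for u in range(134,188,3):
    c=np.where(b[238:282,u])[0]
    if len(c):print(u,(238+c.min(),238+c.max()),onz("top",u,238+c.mean(),.062)[:2].round(3))
E
python3 m2.py; python3 plan.py .40 -.30 .30 .9; python3 plan.py .43 .30 .2 1.571 |tail -4
```

```text
brush
  area 553.5 ctr [0.419 0.355] sides 0.038 0.13 ang -0.7 -92.3
disc etc
  area 220.5 ctr [ 0.581 -0.218] sides 0.034 0.06 ang -13.7 -103.0
  area 217.0 ctr [ 0.585 -0.147] sides 0.057 0.035 ang -15.0 -104.6
137 (np.int64(254), np.int64(262)) [0.421 0.414]
140 (np.int64(252), np.int64(265)) [0.42  0.406]
143 (np.int64(252), np.int64(265)) [0.42  0.398]
146 (np.int64(252), np.int64(265)) [0.42  0.389]
149 (np.int64(252), np.int64(265)) [0.419 0.381]
152 (np.int64(252), np.int64(265)) [0.419 0.372]
155 (np.int64(252), np.int64(265)) [0.419 0.364]
158 (np.int64(252), np.int64(265)) [0.419 0.355]
161 (np.int64(253), np.int64(265)) [0.418 0.347]
164 (np.int64(253), np.int64(265)) [0.418 0.339]
167 (np.int64(253), np.int64(265)) [0.418 0.33 ]
170 (np.int64(253), np.int64(266)) [0.416 0.322]
173 (np.int64(253), np.int64(266)) [0.416 0.313]
176 (np.int64(253), np.int64(266)) [0.416 0.305]
179 (np.int64(253), np.int64(266)) [0.416 0.296]
at [ 0.2152 -0.6391  0.2375] yaw 0.325 rp [-3.14 -0.  ] t 0.1 w 0.998 n 10
2.83 -2.62 -0.62 -0.058; 2.98 -2.46 -0.62 -0.058; 3.12 -2.28 -0.62 -0.058; 3.24 -2.10 -0.62 -0.058; 3.36 -1.91 -0.62 -0.058; 3.46 -1.71 -0.62 -0.058; 3.55 -1.51 -0.62 -0.058; 3.64 -1.30 -0.62 -0.058
3.70 -1.09 -0.62 -0.058; 3.76 -0.88 -0.62 -0.058
2.01 -3.29 0.15 -0.050; 2.17 -3.18 0.15 -0.050; 2.33 -3.07 0.15 -0.050; 2.48 -2.95 0.15 -0.050; 2.62 -2.82 0.15 -0.050; 2.76 -2.69 0.15 -0.050; 2.89 -2.55 0.15 -0.050; 3.02 -2.40 0.15 -0.050
3.13 -2.25 0.15 -0.050; 3.24 -2.09 0.15 -0.050; 3.34 -1.92 0.15 -0.050; 3.43 -1.75 0.15 -0.050; 3.51 -1.58 0.15 -0.050; 3.59 -1.40 0.15 -0.050; 3.65 -1.22 0.15 -0.050; 3.71 -1.04 0.15 -0.050
3.76 -0.85 0.15 -0.050; 3.80 -0.67 0.15 -0.050; 3.82 -0.48 0.15 -0.050; 3.84 -0.29 0.15 -0.050; 3.85 -0.09 0.15 -0.050; 3.85 0.10 0.15 -0.050; 3.84 0.29 0.15 -0.050; 3.82 0.48 0.15 -0.050
3.79 0.67 0.15 -0.050
```

Call:
drive_tool(commands="2.83 -2.62 -0.62 -0.058 1; 2.98 -2.46 -0.62 -0.058 1; 3.12 -2.28 -0.62 -0.058 1; 3.24 -2.1 -0.62 -0.058 1; 3.36 -1.91 -0.62 -0.058 1; 3.46 -1.71 -0.62 -0.058 1; 3.55 -1.51 -0.62 -0.058 1; 3.64 -1.3 -0.62 -0.058 1", newtons=40)

```text
t: 0.77
tcp_pos: [0.3631, -0.3663, 0.2881]
eef_rot: [-3.141, -0.0, 0.791]
contact_force: [0.8, -0.2, -0.5]
width: 1.0
grasp_force: 0.0
```

```bash
python3 plan.py .43 0 .3 1.25;python3 plan.py .45 0 .3 1.54
```

```text
at [ 0.3631 -0.3663  0.2881] yaw 0.791 rp [-3.141 -0.   ] t 0.77 w 1.0 n 10
3.08 -2.10 -0.12 -0.046; 3.17 -1.96 -0.12 -0.046; 3.25 -1.81 -0.12 -0.046; 3.33 -1.66 -0.12 -0.046; 3.41 -1.50 -0.12 -0.046; 3.47 -1.34 -0.12 -0.046; 3.53 -1.18 -0.12 -0.046; 3.58 -1.02 -0.12 -0.046
3.62 -0.86 -0.12 -0.046; 3.66 -0.69 -0.12 -0.046
at [ 0.3631 -0.3663  0.2881] yaw 0.791 rp [-3.141 -0.   ] t 0.77 w 1.0 n 10
3.22 -1.96 -0.12 -0.075; 3.35 -1.71 -0.12 -0.075; 3.47 -1.45 -0.12 -0.075; 3.57 -1.19 -0.12 -0.075; 3.65 -0.92 -0.12 -0.075; 3.71 -0.64 -0.12 -0.075; 3.75 -0.37 -0.12 -0.075; 3.76 -0.08 -0.12 -0.075
3.76 0.20 -0.12 -0.075; 3.73 0.48 -0.12 -0.075
```

Call:
drive_tool(commands="3.22 -1.96 -0.12 -0.075 1; 3.35 -1.71 -0.12 -0.075 1; 3.47 -1.45 -0.12 -0.075 1; 3.57 -1.19 -0.12 -0.075 1; 3.65 -0.92 -0.12 -0.075 1; 3.71 -0.64 -0.12 -0.075 1; 3.75 -0.37 -0.12 -0.075 1; 3.76 -0.08 -0.12 -0.075 1")

```text
t: 1.43
tcp_pos: [0.4327, -0.0736, 0.2977]
eef_rot: [-3.142, 0.0, 1.392]
contact_force: [0.0, 0.9, -0.2]
width: 0.999
grasp_force: 0.0
```

Call:
drive_tool(commands="3.76 0.2 -0.12 -0.075 1; 3.73 0.48 -0.12 -0.075 1; 4 -0.4 1 0 1; 4 -0.4 1 0 1; 4 -0.4 1 0 1; 4 -0.4 1 0 1; 4 -0.4 1 0 1; 4 -0.4 1 0 1")

```text
t: 2.1
tcp_pos: [0.4333, 0.2403, 0.2396]
eef_rot: [-3.141, 0.0, 1.539]
contact_force: [0.4, -0.8, -0.3]
width: 1.0
grasp_force: 0.0
```

```bash
python3 plan.py .417 .34 .12 1.54
```

```text
at [0.4333 0.2403 0.2396] yaw 1.539 rp [-3.141  0.   ] t 2.1 w 1.0 n 4
2.48 -0.49 2.99 -0.000; 2.48 -0.49 2.99 -0.000; 2.48 -0.49 2.99 -0.000; 2.48 -0.48 2.99 -0.000
```

Call:
drive_tool(commands="2.48 -0.48 2.9 0 1; 2.48 -0.48 2.9 0 1; 2.48 -0.48 2.9 0 1; 2.48 -0.48 2.9 0 1; 0 0 2.5 0 1; 0 0 2.5 0 1; 0 0 2.4 0 1; 0 0 1.8 0 1")

```text
t: 2.77
tcp_pos: [0.4166, 0.3375, 0.0296]
eef_rot: [-3.139, 0.002, 1.54]
contact_force: [-0.5, -0.4, 0.4]
width: 1.0
grasp_force: 0.0
```

Call:
drive_tool(commands="0 0 0 0 0; 0 0 0 0 0; 0 0 0 0 0; 0 0 0 0 0; 0 0 0 0 0; 0 0 0 0 0; 0 0 0 0 0; 0 0 -0.3 0 0", newtons=30)

```text
t: 3.43
tcp_pos: [0.418, 0.338, 0.0354]
eef_rot: [-3.141, 0.0, 1.539]
contact_force: [-0.3, -0.7, -1.4]
width: 0.452
grasp_force: 30.0
```

Call:
drive_tool(commands="-2 0 0 0 0; -3 0 0 0 0; -3 0 0 0 0; -3 0 0 0 0; -3 0 0 0 0; -3 0 0 0 0; -3 0 0 0 0; -2 0 0 0 0")

```text
t: 4.1
tcp_pos: [0.4104, 0.1162, 0.0353]
eef_rot: [-3.141, 0.001, 1.538]
contact_force: [0.2, 0.3, -1.6]
width: 0.449
grasp_force: 30.0
```

Call:
drive_tool(commands="0 0 0.2 0 0; 0 0 0.2 0 0; 0 0 0 0 0; 0 0 0 0 1; 0 0 0 0 1; 0 0 0 0 1; 0 0 0 0 1; 0 0 0 0 1")

```text
t: 4.77
tcp_pos: [0.411, 0.1187, 0.0311]
eef_rot: [-3.141, -0.0, 1.539]
contact_force: [0.5, -0.2, 0.0]
width: 0.807
grasp_force: 0.0
```

```bash
python3 - <<'E'
from h import *
for n in("scene","top"):
    im=cams.capture(n);np.save(f"pics/{n}1.npy",im)
    if n=="scene":cv2.imwrite("pics/scene1.png",im[...,::-1])
E
sed 's/top0/top1/' m.py > m1.py; python3 plan.py .4 .25 .03 1.54
```

```text
at [0.411  0.1186 0.0311] yaw 1.539 rp [-3.141  0.   ] t 4.87 w 0.896 n 4
3.27 -0.38 0.03 -0.000; 3.28 -0.38 0.03 -0.000; 3.28 -0.38 0.03 -0.000; 3.28 -0.38 0.03 -0.000
```

View pics/scene1.png

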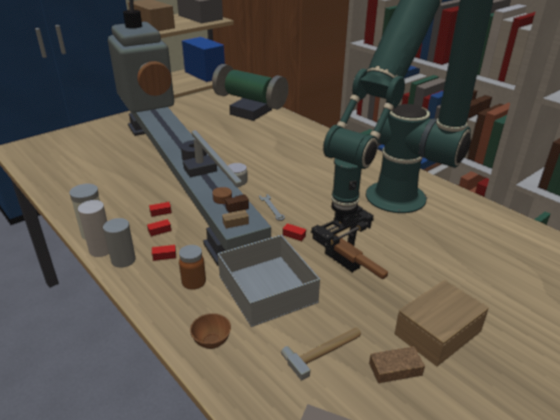

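The scene view shows the brush upright and clear of the riser. The gripper is over the head at (345,245) and the handle points to (375,265).

Call:
drive_tool(commands="0 0 -3 0 1; 0 0 -3.5 0 1; 3.5 0 0 0 1; 3.5 0 0 0 1; 3.5 0 0 0 1; 0 0 0 0 1; 0 0 3 0 1; 0 0 3.4 0 1")

```text
t: 5.53
tcp_pos: [0.4175, 0.2254, 0.0342]
eef_rot: [3.135, -0.003, 1.541]
contact_force: [0.4, -1.0, -0.4]
width: 0.994
grasp_force: 0.0
```

Call:
drive_tool(commands="0 0 0 0 0; 0 0 0 0 0; 0 0 0 0 0; 0 0 0 0 0; 0 0 0 0 0; 0 0 0 0 0; 0 0 0 0 0; 0 0 0 0 0", newtons=55)

```text
t: 6.2
tcp_pos: [0.4151, 0.2234, 0.0331]
eef_rot: [3.14, -0.001, 1.539]
contact_force: [0.5, -0.0, 0.4]
width: 0.416
grasp_force: 0.0
```

Call:
drive_tool(commands="0 0 0 0 0; 0 0 -1.5 0 0; 0 0 -2.5 0 0; 0 0 -2.5 0 0; 0 0 -2.5 0 0; 0 0 -2.5 0 0; 0 0 -2.5 0 0; 0 0 0 0 0")

```text
t: 6.87
tcp_pos: [0.4177, 0.2248, 0.1776]
eef_rot: [3.133, -0.004, 1.539]
contact_force: [0.2, 1.0, -1.0]
width: 0.27
grasp_force: 54.9
```

```bash
python3 - <<'E'
from h import *
for n in("scene","top"):
    im=cams.capture(n);np.save(f"pics/{n}2.npy",im)
    if n=="scene":cv2.imwrite("pics/scene2.png",cv2.resize(im[120:330,200:480,::-1],(784,588)))
print(robot.sense()["torque"],robot.sense()["contact_force"])
E
```

```text
[ 0.01692438 -0.05496476 -0.02575559] [ 0.01710997 -0.85356817 -1.55572516]
```

View pics/scene2.png

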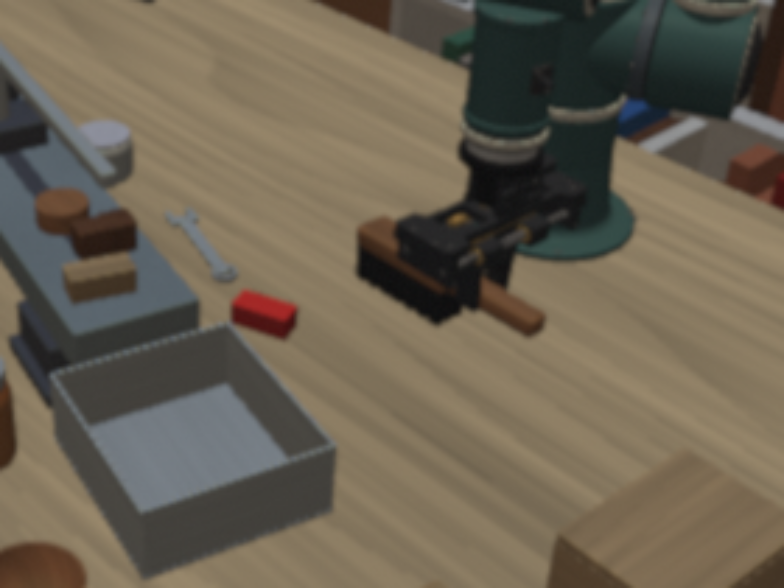

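The brush is held by its handle and looks level. Its lower bristle edge runs from (358,283) to (440,322) in the crop. I'll check its height and pitch from that edge.

```bash
python3 - <<'E'
from h import *
for u,v in [(358,283),(440,322),(358,240),(440,285),(540,332)]:
    o,d=ray("scene",200+u*280/784,120+v*210/588)
    for X in(.431,.436):
        print((u,v),"x",X,(o+d*(X-o[0])/d[0]).round(4))
im=np.load("pics/top2.npy");hsv=cv2.cvtColor(im,cv2.COLOR_RGB2HSV);H,S=hsv[...,0],hsv[...,1]
m=((H<=14)&(S>120)).astype(np.uint8)*255
for c in cv2.findContours(m[220:300,100:270],cv2.RETR_EXTERNAL,cv2.CHAIN_APPROX_NONE)[0]:
    if cv2.contourArea(c)>20:
        b=cv2.boxPoints(cv2.minAreaRect(c))+[100,220];print([onz("top",*p,.205)[:2].round(3).tolist() for p in b])
E
python3 plan.py .33 -.2 .21 2.5;python3 plan.py .42 .0 .21 2.915
```

```text
(358, 283) x 0.431 [0.431  0.0823 0.1247]
(358, 283) x 0.436 [0.436  0.0869 0.1293]
(440, 322) x 0.431 [0.431  0.1938 0.1375]
(440, 322) x 0.436 [0.436  0.1977 0.1421]
(358, 240) x 0.431 [0.431  0.0778 0.1752]
(358, 240) x 0.436 [0.436  0.0825 0.1795]
(440, 285) x 0.431 [0.431  0.1886 0.1786]
(440, 285) x 0.436 [0.436  0.1925 0.1829]
(540, 332) x 0.431 [0.431  0.3079 0.1904]
(540, 332) x 0.436 [0.436  0.3112 0.1947]
[[0.437, 0.2], [0.436, 0.072], [0.398, 0.072], [0.399, 0.2]]
at [0.4151 0.2236 0.1729] yaw 1.539 rp [ 3.14e+00 -1.00e-03] t 6.97 w 0.267 n 11
-3.87 -0.65 -0.34 -0.087; -3.80 -0.99 -0.34 -0.087; -3.70 -1.31 -0.34 -0.087; -3.57 -1.63 -0.34 -0.087; -3.42 -1.94 -0.34 -0.087; -3.23 -2.23 -0.34 -0.087; -3.03 -2.50 -0.34 -0.087; -2.80 -2.76 -0.34 -0.087
-2.55 -2.99 -0.34 -0.087; -2.28 -3.20 -0.34 -0.087; -1.99 -3.39 -0.34 -0.087
at [0.4151 0.2236 0.1729] yaw 1.539 rp [ 3.14e+00 -1.00e-03] t 6.97 w 0.267 n 12
-1.86 0.10 -0.31 -0.115; -1.86 -0.11 -0.31 -0.115; -1.83 -0.32 -0.31 -0.115; -1.79 -0.53 -0.31 -0.115; -1.71 -0.73 -0.31 -0.115; -1.62 -0.92 -0.31 -0.115; -1.50 -1.10 -0.31 -0.115; -1.37 -1.27 -0.31 -0.115
-1.21 -1.42 -0.31 -0.115; -1.04 -1.55 -0.31 -0.115; -0.86 -1.65 -0.31 -0.115; -0.66 -1.74 -0.31 -0.115
```

```bash
sed -i 's/step=.04)/step=.033)/' plan.py; python3 plan.py .358 -.262 .21 2.915
```

```text
at [0.4151 0.2236 0.1729] yaw 1.539 rp [ 3.14e+00 -1.00e-03] t 6.97 w 0.267 n 15
-3.25 -0.28 -0.25 -0.092; -3.21 -0.57 -0.25 -0.092; -3.14 -0.86 -0.25 -0.092; -3.05 -1.15 -0.25 -0.092; -2.93 -1.42 -0.25 -0.092; -2.79 -1.69 -0.25 -0.092; -2.62 -1.93 -0.25 -0.092; -2.43 -2.17 -0.25 -0.092
-2.23 -2.38 -0.25 -0.092; -2.00 -2.57 -0.25 -0.092; -1.75 -2.75 -0.25 -0.092; -1.50 -2.90 -0.25 -0.092; -1.22 -3.02 -0.25 -0.092; -0.94 -3.12 -0.25 -0.092; -0.65 -3.19 -0.25 -0.092
```

Call:
drive_tool(commands="-3.25 -0.28 -0.4 -0.092 0; -3.21 -0.57 -0.4 -0.092 0; -3.14 -0.86 -0.4 -0.092 0; -3.05 -1.15 -0.4 -0.092 0; -2.93 -1.42 -0.4 -0.092 0; -2.79 -1.69 -0.4 -0.092 0; -2.62 -1.93 -0.4 -0.092 0; -2.43 -2.17 -0.4 -0.092 0")

```text
t: 7.63
tcp_pos: [0.3822, -0.0367, 0.2019]
eef_rot: [-3.139, -0.003, 2.28]
contact_force: [0.9, 0.1, -2.1]
width: 0.268
grasp_force: 54.9
```

Call:
drive_tool(commands="-2.23 -2.38 -0.1 -0.092 0; -2 -2.57 -0.1 -0.092 0; -1.75 -2.75 -0.1 -0.092 0; -1.5 -2.9 -0.1 -0.092 0; -1.22 -3.02 -0.1 -0.092 0; -0.94 -3.12 -0.1 -0.092 0; -0.65 -3.19 0 -0.092 0; 0 0 0 0 0")

```text
t: 8.3
tcp_pos: [0.3566, -0.2662, 0.208]
eef_rot: [-3.14, -0.003, 2.919]
contact_force: [0.2, -1.1, -1.2]
width: 0.269
grasp_force: 54.9
```

```bash
python3 - <<'E'
from h import *
for n in("scene","top"):
    im=cams.capture(n);np.save(f"pics/{n}3.npy",im)
a=cv2.resize(np.load("pics/scene3.npy")[120:270,100:350],(600,360));b=cv2.resize(np.load("pics/top3.npy")[100:250,270:520],(600,360))
cv2.imwrite("pics/c3.png",cv2.resize(np.vstack([a,b]),(500,600))[...,::-1])
E
python3 plan.py .358 -.262 .18 2.915;python3 plan.py .479 -.292 .18 2.915
```

```text
at [ 0.3568 -0.2622  0.2077] yaw 2.915 rp [ 3.139 -0.005] t 8.4 w 0.264 n 1
-0.12 0.04 2.77 -0.000
at [ 0.3568 -0.2622  0.2077] yaw 2.915 rp [ 3.139 -0.005] t 8.4 w 0.264 n 4
-3.15 -0.04 0.69 -0.000; -3.15 -0.04 0.69 -0.000; -3.15 -0.04 0.69 -0.000; -3.15 -0.04 0.69 -0.000
```

View pics/c3.png

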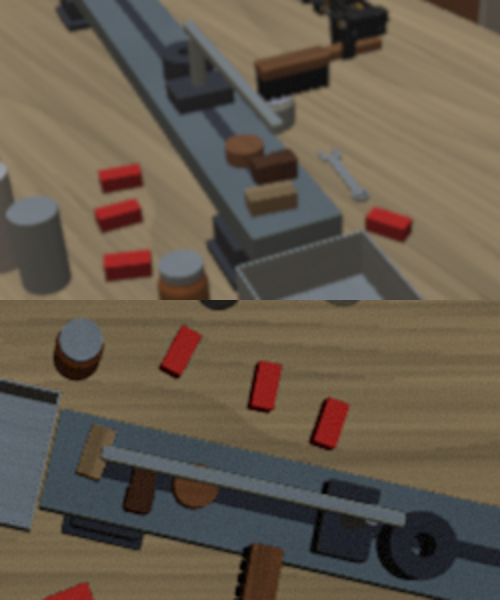

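The crop shows the brush head over the near bed edge, at (262,560) in the lower part. It lies between the disc at (195,487) and the rest's foot at (345,515), so it can go in under the bar.

Call:
drive_tool(commands="0 0 1.4 0 0; 0 0 1.4 0 0; -2.5 0 0 0 0; -2.5 0 0 0 0; -2.5 0 0 0 0; -2.5 0 0 0 0; -2.5 0 0 0 0; 0 0 0 0 0")

```text
t: 9.07
tcp_pos: [0.4837, -0.2886, 0.1809]
eef_rot: [3.141, 0.001, 2.92]
contact_force: [0.3, -0.1, -1.1]
width: 0.268
grasp_force: 54.9
```

Call:
drive_tool(commands="0 0 0.5 0 0; 0 0 0.5 0 0; 0 0 0 0 0")

```text
t: 9.32
tcp_pos: [0.4781, -0.288, 0.1698]
eef_rot: [3.14, -0.005, 2.919]
contact_force: [0.2, 0.2, -1.9]
width: 0.266
grasp_force: 54.9
```

Call:
drive_tool(commands="0 0 0.3 0 0; 0 0 0.3 0 0; 0 0 0 0 0")

```text
t: 9.57
tcp_pos: [0.4793, -0.2895, 0.1656]
eef_rot: [3.141, -0.001, 2.918]
contact_force: [-1.1, 0.2, -1.0]
width: 0.267
grasp_force: 54.9
```

```bash
python3 - <<'E'
from h import *
im=cams.capture("scene");print(robot.sense()["contact_force"],robot.sense()["tcp_pos"])
cv2.imwrite("pics/c4.png",cv2.resize(im[120:240,130:290],(800,600))[...,::-1])
E
```

```text
[-0.40225017 -0.5844393  -0.99174585] [ 0.47953011 -0.28973342  0.16597362]
```

View pics/c4.png

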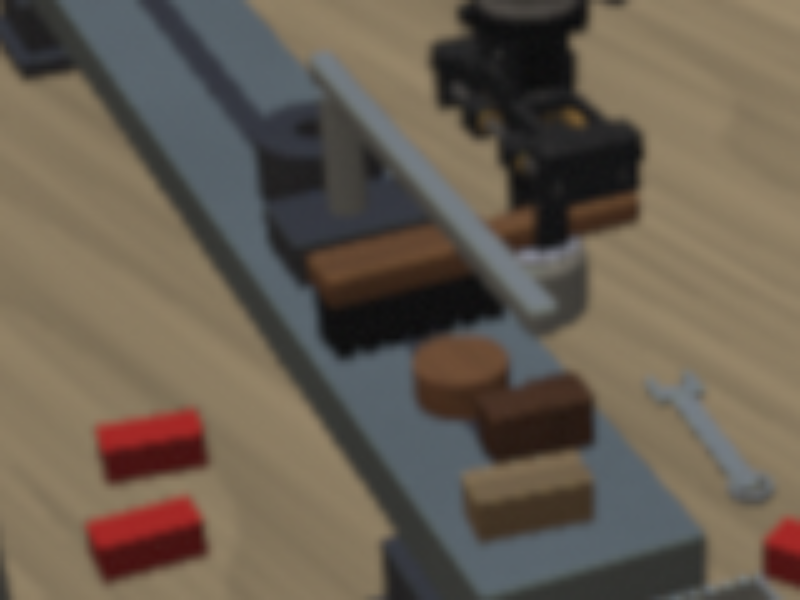

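The crop shows the head under the bar behind the disc at (460,375), with the wedge at (535,415) and block at (528,495) ahead. Bristles are at bed level and nothing is touching the rest.

Call:
drive_tool(commands="0.8 0 0.3 0 0; 0 1 0 0 0; 0 1.8 0 0 0; 0 1.8 0 0 0; 0 1.8 0 0 0; 0 1.8 0 0 0; 0 1.8 0 0 0; 0 1.8 0 0 0")

```text
t: 10.28
tcp_pos: [0.4986, -0.1721, 0.1638]
eef_rot: [-3.141, 0.001, 2.918]
contact_force: [0.8, -1.6, -0.5]
width: 0.266
grasp_force: 54.9
```

```bash
python3 - <<'E'
from h import *
im=cams.capture("scene");print(robot.sense())
cv2.imwrite("pics/c5.png",cv2.resize(im[140:290,160:360],(800,600))[...,::-1])
E
```

```text
{'t': 10.3333, 'q': array([-0.3758146 ,  0.04472846,  1.99934342,  0.00281577,  1.09719755,
       -1.72528828]), 'qd': array([-0.03301192,  0.00979237, -0.00510274, -0.0147384 ,  0.0023692 ,
       -0.08354215]), 'joint_efforts': array([ -3.16879012, -35.23223519, -34.30918336,  -1.01528507,
        -0.058179  ,   0.06146424]), 'tcp_pos': array([ 0.49904802, -0.1692234 ,  0.16369254]), 'eef_rot': array([3.13916573e+00, 7.03431580e-04, 2.91898530e+00]), 'contact_force': array([1.15707631, 2.23925001, 0.30121566]), 'torque': array([ 0.16131482, -0.24525843,  0.04527499]), 'grasp_force': 54.889868292957544, 'width': 0.26655630790326246}
```

View pics/c5.png

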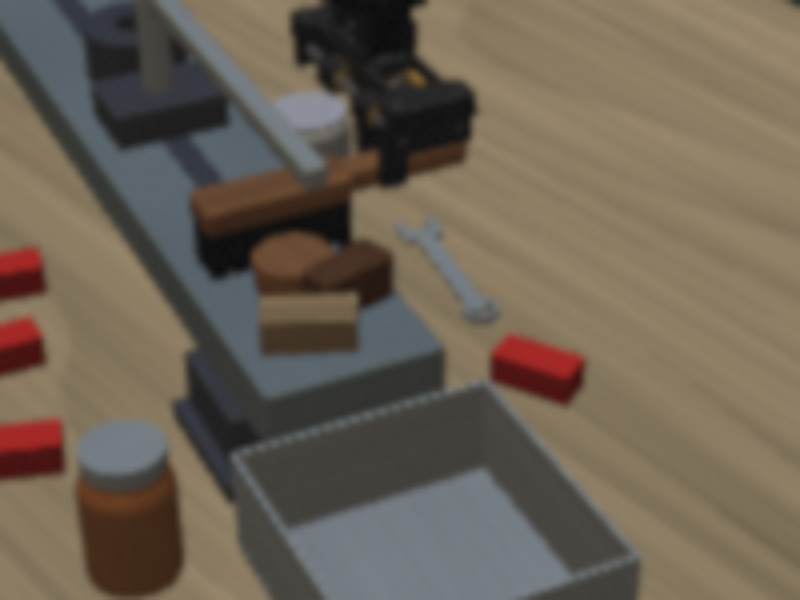

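The crop shows the offcuts pushed together: disc (290,262), block (310,320), and the wedge turned at (350,270) and sticking out past the head's near end. I'll back off, shift the brush towards the robot and lead slightly with the near end.

Call:
drive_tool(commands="0 -1.2 0 0 0; 1 0 0 0.05 0; 1 0 0 0.05 0; 0.1 1.5 0 0 0; 0.15 1.6 0 0 0; 0.15 1.6 0 0 0; 0.15 1.6 0 0 0; 0.15 1.6 0 0 0")

```text
t: 11.0
tcp_pos: [0.4948, -0.1035, 0.1637]
eef_rot: [-3.141, 0.001, 2.818]
contact_force: [-1.1, -1.6, -0.6]
width: 0.269
grasp_force: 54.9
```

```bash
python3 - <<'E'
from h import *
im=cams.capture("scene");s=robot.sense();print(s["tcp_pos"],s["eef_rot"],s["contact_force"])
cv2.imwrite("pics/c6.png",cv2.resize(im[140:290,160:360],(800,600))[...,::-1])
E
```

```text
[ 0.4953248  -0.10101781  0.16365637] [3.14010467e+00 5.81287103e-04 2.81831462e+00] [ 0.52993471  2.88285053 -0.30840397]
```

View pics/c6.png

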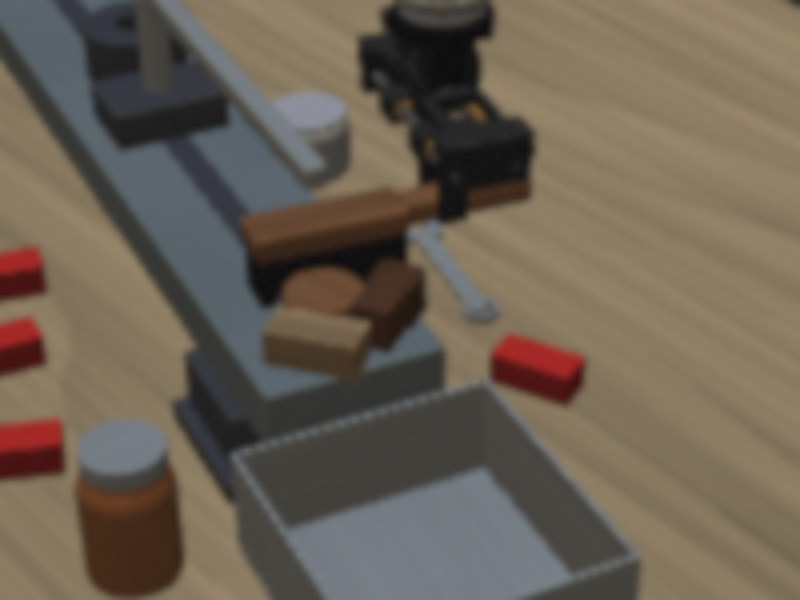

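The crop shows the wedge at (390,300) squarely in front of the head's near end. The block (315,342) and disc (325,290) are in front of its middle, so I'll keep sweeping over the end.

Call:
drive_tool(commands="0.1 1.5 0 0 0; 0.1 1.5 0 0 0; 0.1 1.5 0 0 0; 0.1 1.5 0 0 0; 0.1 1.5 0 0 0; 0.1 1.5 0 0 0; 0.1 1.5 0 0 0; 0.1 1.5 0 0 0")

```text
t: 11.72
tcp_pos: [0.5256, 0.0128, 0.1635]
eef_rot: [-3.141, 0.001, 2.818]
contact_force: [-0.2, -1.4, -0.2]
width: 0.27
grasp_force: 54.9
```

Call:
drive_tool(commands="0 1.3 0 0 0; 0 1 0 0 0; 0 0.8 0 0 0; 0 0 0 0 0")

```text
t: 12.05
tcp_pos: [0.5355, 0.0438, 0.1631]
eef_rot: [3.141, -0.0, 2.82]
contact_force: [0.1, 0.1, -1.1]
width: 0.265
grasp_force: 54.9
```

```bash
python3 - <<'E'
from h import *
im=cams.capture("scene");t=cams.capture("top");s=robot.sense();print(s["tcp_pos"],s["eef_rot"],s["contact_force"])
cv2.imwrite("pics/c7.png",np.hstack([cv2.resize(im[140:310,190:350],(400,425)),cv2.resize(t[120:290,190:350],(400,425))])[...,::-1])
E
```

```text
[0.5349781  0.042873   0.16298835] [-3.14096862e+00 -6.84298369e-04  2.81945644e+00] [ 0.00627101 -1.20358189 -1.05616201]
```

View pics/c7.png

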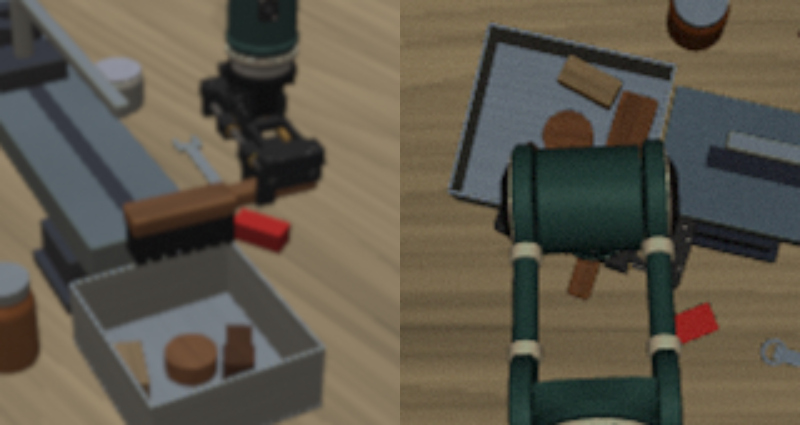

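All three offcuts are in the bin: in the left half of the crop at (135,365), (190,358) and (238,350). The brush is still held.

Call:
drive_tool(commands="0 0 -2 0 0; 0 0 -2 0 0; 0 0 0 0 0")

```text
t: 12.4
tcp_pos: [0.5376, 0.0425, 0.2072]
eef_rot: [3.14, 0.006, 2.818]
contact_force: [1.0, -0.5, -0.6]
width: 0.273
grasp_force: 54.9
```

```bash
python3 plan.py .415 .225 .2 1.54
```

```text
at [0.5376 0.0425 0.2072] yaw 2.818 rp [3.14  0.006] t 12.4 w 0.273 n 11
1.58 1.22 0.07 0.116; 1.71 1.03 0.07 0.116; 1.82 0.82 0.07 0.116; 1.90 0.61 0.07 0.116; 1.96 0.38 0.07 0.116; 1.99 0.15 0.07 0.116; 2.00 -0.08 0.07 0.116; 1.97 -0.31 0.07 0.116
1.92 -0.54 0.07 0.116; 1.85 -0.76 0.07 0.116; 1.75 -0.97 0.07 0.116
```

Call:
drive_tool(commands="1.58 1.22 0.07 0.116 0; 1.71 1.03 0.07 0.116 0; 1.82 0.82 0.07 0.116 0; 1.9 0.61 0.07 0.116 0; 1.96 0.38 0.07 0.116 0; 1.99 0.15 0.07 0.116 0; 2 -0.08 0.07 0.116 0; 1.97 -0.31 0.07 0.116 0")

```text
t: 13.07
tcp_pos: [0.4452, 0.1757, 0.1967]
eef_rot: [-3.141, 0.0, 1.884]
contact_force: [0.3, 0.0, -1.1]
width: 0.269
grasp_force: 54.9
```

Call:
drive_tool(commands="1.92 -0.54 0.07 0.116 0; 1.85 -0.76 0.07 0.116 0; 1.75 -0.97 0.07 0.116 0; 0 0 3.5 0 0; 0 0 3.5 0 0; 0 0 3.5 0 0; 0 0 3 0 0; 0 0 0 0 0")

```text
t: 13.73
tcp_pos: [0.4069, 0.2222, 0.0539]
eef_rot: [-3.13, 0.006, 1.543]
contact_force: [-1.7, -1.3, -2.2]
width: 0.266
grasp_force: 54.9
```

Call:
drive_tool(commands="0 0 0.8 0 0; 0 0 0.5 0 0; 0 0 0.3 0 0; 0 0 0 0 0")

```text
t: 14.07
tcp_pos: [0.4137, 0.2257, 0.0456]
eef_rot: [3.14, -0.001, 1.543]
contact_force: [1.0, 0.2, -2.7]
width: 0.268
grasp_force: 54.9
```

Call:
drive_tool(commands="0 0 0.3 0 0; 0 0 0 0 0; 0 0 0.2 0 0; 0 0 0 0 0")

```text
t: 14.4
tcp_pos: [0.4149, 0.2267, 0.0427]
eef_rot: [3.138, -0.002, 1.543]
contact_force: [-2.9, 0.9, 13.9]
width: 0.271
grasp_force: 55.0
```

Call:
drive_tool(commands="0 0 0.2 0 0; 0 0 0 0 0")

```text
t: 14.57
tcp_pos: [0.4155, 0.2277, 0.0418]
eef_rot: [3.137, -0.004, 1.542]
contact_force: [-5.4, 2.5, 19.2]
width: 0.264
grasp_force: 55.0
```

Contact is made. Release, rise straight up, and check.

Call:
drive_tool(commands="0 0 -0.2 0 0; 0 0 0 0 1; 0 0 0 0 1; 0 0 0 0 1; 0 0 0 0 1; 0 0 0 0 1; 0 0 0 0 1; 0 0 0 0 1")

```text
t: 15.23
tcp_pos: [0.4124, 0.2251, 0.0393]
eef_rot: [-3.141, 0.0, 1.543]
contact_force: [0.2, 1.3, -0.6]
width: 0.773
grasp_force: 0.0
```

Call:
drive_tool(commands="0 0 -1.5 0 1; 0 0 -3 0 1; 0 0 -4 0 1; 0 0 -4 0 1; 0 0 -4 0 1; 0 0 -4 0 1; 0 0 0 0 1; 0 0 0 0 1")

```text
t: 15.9
tcp_pos: [0.4145, 0.2262, 0.248]
eef_rot: [3.135, -0.003, 1.543]
contact_force: [0.1, -0.8, -1.2]
width: 1.003
grasp_force: 0.0
```

```bash
python3 - <<'E'
from h import *
im=cams.capture("scene");t=cams.capture("top");s=robot.sense();print(s["tcp_pos"],s["contact_force"],s["width"],s["t"])
cv2.imwrite("pics/c8.png",np.hstack([cv2.resize(im[180:350,210:470],(420,275)),cv2.resize(t[110:280,100:360],(380,275))])[...,::-1])
E
```

```text
[0.41203238 0.2250266  0.24369524] [-0.00217332  0.70646909 -0.25973986] 1.0038858228639596 16.0
```

View pics/c8.png

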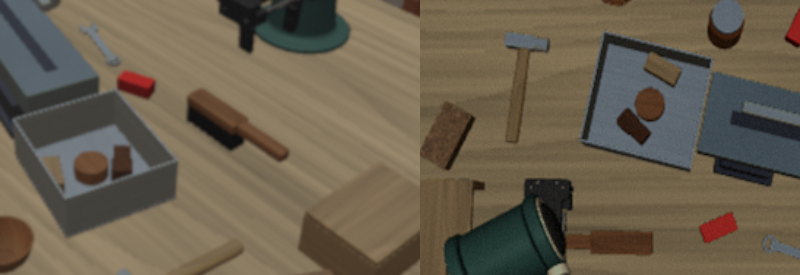

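The brush stands upright and released at (215,115), well clear of the riser. The three offcuts lie in the bin, and the bystanders have not moved.

```bash
python3 -c "
from rig import robot
print(robot.hand_in())"
```

```text
the job is handed in; nothing more can be done
None
```

The job is handed in: all three offcuts are in the bin, the brush is standing released on its bristles clear of the riser, and the bystanders look unmoved, about 16 s into the 70 s limit; the hand-in returned no verdict.

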